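# Load the table grill and hold its lid at the balance point

## Task

Load the table grill: slide the little tray with its two tomatoes all the way into the slot in the grill's side, until the tray's front plate meets the housing, with the tomatoes still on it and the lid still shut. Then raise the lid by its bar until it stands straight up, balanced over its hinge, and finish there still holding the bar, so that I can lay food on the hotplate. The lid has no stay: never let it drop shut or tip over backwards, and leave the other things on the table where they stand.

Things in the scene. Friction and masses are not known exactly. Their poses are not given: they have to be found in the camera images.
- grill: Fixed steel table grill 170 (x) x 128 (y) x 100 mm, lid shut. Origin on the table under its middle. The slot is its open -x face (robot's left) at x = -85 mm: a channel at table level, 112 mm wide between 8 mm walls, 59 mm high, 160 mm deep; the tray slides on the table along grill +x. The lid on top is hinged along the +y edge (far from the robot), its bar is on the -y side.
- lid_hinge (a point): Middle of the lid's hinge axis, 95 mm above the table; the axis runs along grill x.
- lid_bar: Round wooden bar 12 mm thick, along grill x, 90 mm free between its two arms; origin at its middle. In the lid's plane, 185 mm from the hinge axis, 44 mm clear of the lid's free edge; 95 mm above the table when shut, 280 mm upright. x runs along the bar; it is a sleeve that revolves freely about x, so the hand can stay pointing down all the way.
- lid (a joint): Lid angle, rad: 0 shut and level; grows as the bar swings up and away from the robot; 1.571 upright, its weight exactly over the hinge (balance point); 2.0 fallen back on its stop. The hinge is nearly free: below balance it falls shut, beyond it falls back. Steel panel 128 x 166 x 10 mm; about 0.35 kg with the bar (some 2 N at the bar when level).
- tray: Loose tray, 0.3 kg. Pan 140 (x) x 100 (y) x 18 mm, walls 4 mm; origin under its middle. Its +x end enters the slot first. Front plate 120 wide, 45 high at x = -70 to -76 mm; home, it lies on the grill's face and the tray's origin is at grill x = -15 mm, y = 0, same yaw. Handle: upright wooden fin 12 mm thick (y), 36 long (x), 9 to 59 mm above the table, centred at x = -128 mm; pinch it across y.
- tomato_a: Cherry tomato, 32 mm wide, 24 mm tall, lying on the tray's 4 mm floor; origin under its middle.
- tomato_b: Second cherry tomato, as the first, also on the tray.
- spice_jar_a: spice jar with a red cap, 45 mm wide, 106 mm tall, at the back; origin at the centre of its underside. Bystander.
- spice_jar_b: second spice jar, 45 mm wide, 106 mm tall, at the back; origin at the centre of its underside. Bystander.
- jam_jar: jam jar with a white lid, 65 mm wide, 90 mm tall, at the back; origin at the centre of its underside. Bystander.
- tin: small food tin, 58 mm wide, 72 mm tall, back left; origin at the centre of its underside. Bystander.
- garlic: head of garlic, 54 mm wide, 55 mm tall, at the front edge; origin at the centre of its underside. Bystander.
- teaspoon: teaspoon 133 mm long lying at the front edge; origin under its middle. Bystander.
- salt_shaker: glass salt shaker, 44 mm wide, 90 mm tall, right of the grill; origin at the centre of its underside. Bystander.
Mind the look-alikes: they are no part of the job. What is shaped like the tomato_a but blue, green or purple is not meant.

How it is judged:
On the way, in this order (a step that is already met when the one before it is completed fails the run):
1. the loaded tray is fully home in the slot, the lid still shut (x of tray in the frame of grill between -0.021 and 0 m and y of tray in the frame of grill between -0.012 and 0.012 m and z of tray in the frame of grill below 0.01 m and angle between the x axis of tray and the x axis of grill, either way round below 0.1 rad and x of tomato_a in the frame of tray between -0.075 and 0.075 m and y of tomato_a in the frame of tray between -0.055 and 0.055 m and height (world z) of each of tomato_a, tomato_b below 0.05 m and x of tomato_b in the frame of tray between -0.075 and 0.075 m and y of tomato_b in the frame of tray between -0.055 and 0.055 m and value of joint lid below 0.15 rad), for 0.2 s.
2. the lid stands at its balance point, held by the bar (value of joint lid between 1.4808 and 1.6608 rad and velocity of joint lid between -0.08 and 0.08 rad/s and contact force between the fingers and lid_bar above 0.5 N), for 0.3 s.
At the end, for the whole second after the job is handed in: The tray's origin is within 6 mm of fully home (front plate against the housing), flat and straight in the slot (within 0.10 rad), both tomatoes on it; the lid stands still within 0.09 rad (5 degrees) of upright and the fingers touch its bar with more than 0.5 N (all of step 2 and x of tray in the frame of grill between -0.021 and 0 m and y of tray in the frame of grill between -0.012 and 0.012 m and z of tray in the frame of grill below 0.01 m and angle between the x axis of tray and the x axis of grill, either way round below 0.1 rad and x of tomato_a in the frame of tray between -0.075 and 0.075 m and y of tomato_a in the frame of tray between -0.055 and 0.055 m and height (world z) of each of tomato_a, tomato_b below 0.05 m and x of tomato_b in the frame of tray between -0.075 and 0.075 m and y of tomato_b in the frame of tray between -0.055 and 0.055 m); the arm keeps its last pose, push and grip.
It fails at once if the lid drops shut (closes faster than 1.2 rad/s) (velocity of joint lid below -1.2 rad/s).
It fails at once if the lid tips over backwards (beyond 1.85 rad) (value of joint lid above 1.85 rad).
It fails at once if a bystander is moved by more than 30 mm (distance of any of spice_jar_a, spice_jar_b, jam_jar, tin, garlic, teaspoon, salt_shaker from where it was at the start of the episode above 0.03 m).
It also fails if it takes over 64 s, if anything falls off the work surface, if the arm or the gripper's body presses on something with over 40 N, if the wrist force passes 120 N, or if a joint passes its speed limit or range.

## Robot

A 6-joint arm with a two-finger parallel gripper is mounted at the origin on a cart in front of the work surface, level with it; the furniture and walls round the work are solid. World frame = base frame: x ahead of the robot, y to its left, z up, the work surface at z = 0. Lengths are in m, angles in rad, forces in N, time in s.
With the tool pointing down it reaches from about 0.35 to 0.975 m from the base axis. Payload 4.9 kg.
Tool frame: the origin (TCP) lies at the very end of the fingers, on their centre line; the grasp point (between the pads) lies 19 mm behind it; z points along the fingers, y is the line along which they close (so a half turn about z gives the same grasp; the last joint's range is limited). The gripper opens to 85 mm and grips with 20 to 120 N. Pads are 22 mm wide; open, the fingers measure 114 mm over their backs; the gripper's body (76 mm by 85 mm) begins 54 mm behind the grasp point. The pads swing forward as they close: fully open they stand 13 mm farther back than shut.
Start: joints at [1.122, 0.053, 1.613, -0, 1.476, -0.119], TCP at [0.202, 0.591, 0.231] pointing down, gripper open.
Joint ranges: [-3.01, 3.01], [-1.01, 2.22], [0.06, 2.58], [-1.02, 4.17], [0.09, 2.62], [-3.14, 3.14]. Speed limits (rad/s): [2.57, 2.57, 3.14, 3.14, 3.14, 3.14].

## Interface

Orientations are given as a rotation vector (axis times angle).
In Python, from station import ctrl, imaging gives the robot as it stands.
- The arm moves only by the tool play_rows, never from a script. Its argument "series" is a list of rows, each a list of 3 entries, a list of its own where there are three numbers: the opening, from 0 (shut) to 1 (fully open), then the shift along the tool's x, y, z each as a share of 0.05 m, from -1 to 1, then the turn, a rotation vector about the tool's x, y, z each as a share of 8 degrees, from -1 to 1. In form: [[grip, [dx, dy, dz], [ax, ay, az]], ...]. A call has 1 to 8 rows; each row shifts and turns the commanded pose from where the row before left it, along the tool's axes as they then stand; what a row does not reach is not made up. A row lasts 1/8 s, in which the tool goes at most 62.5 mm and 10.7 degrees, less where a joint would pass 70% of its speed; a pose out of reach is approached as far as the arm can. A call with a number of a shift or a turn outside -1 to 1 is refused whole. A call with a gripper value outside its range is refused whole. The fingers move at their own pace and stop on an object; "force" is the grip in N (left out, the last holds). Time passes only in rows, so rows that do not move let the fingers close. It gives the time, the measured TCP pose, the force, the opening and the grip force at its end, in the units of the state.
- ctrl.get_obs(): the state, without advancing time (a new reading comes with each control period).
- imaging.get_image(name): name is "scene" or "top"; returns a dict with "color" (384x512x3 uint8, blue, green, red), "fx", "fy", "cx", "cy" (pixels), "extrinsics" (4x4, takes a point from world to camera coordinates). Camera axes: x right, y down, z forward; pixel columns grow to the right and rows downward; lengths in m; the calibration is good to about 2 mm. A picture is of the moment at which its call begins. There is no depth.
- ctrl.finish_job(): hands the job in; it is judged then, once.
The state is a dict: "t": time; "q": joint angles; "dq": joint speeds; "effort": joint torques, N m; "tool_pos": TCP position; "tool_rot": TCP orientation; "contact_force": force on the tool from outside, world axes, zero at the start; "wrist_torque": the same for the moment, N m; "opening": finger opening in m; "grip_force": force on a finger pad.
Only numpy, scipy, OpenCV 4.12 (cv2) and the standard library are available. Lean on these libraries where they do the work, as an engineer would, in place of code of your own. Each camera call takes 0.05 s, during which the arm holds its last target. There are 200 camera calls.

## Working session

There is one attempt and no reset: what is moved stays moved. The work goes in short steps, Python scripts to look and compute and a tool call to move; the robot and the scene stay as the last step left them, time stands still between calls to the robot, and variables do not carry over. Pictures are saved under pics/ and viewed, at most 11 in all, crops included, and the job is handed in when it is done.

Besides the shell and the picture viewer there is one more tool, called after "Emit:" by a JSON object that holds its "method" and its "body", one argument or row to a line. play_rows: Moves the arm, as the interface text tells. Shift numbers are shares of 0.05 m and turn numbers shares of 8 degrees, none past 1 either way. Its arguments: {"type":"object","properties":{"series":{"type":"array"},"force":{"type":"number"}},"required":["series"]}

```bash
mkdir -p pics; cat > h.py <<'E'
import numpy as np,cv2
from station import ctrl,imaging
def shot(n,f=None):
    d=imaging.get_image(n)
    if f: cv2.imwrite('pics/'+f,d['color'])
    return d
def ray(d,u,v):
    E=np.array(d['extrinsics']);R=E[:3,:3];t=E[:3,3]
    return -R.T@t, R.T@np.array([(u-d['cx'])/d['fx'],(v-d['cy'])/d['fy'],1.])
def onz(d,u,v,z):
    o,r=ray(d,u,v);return o+r*(z-o[2])/r[2]
def proj(d,p):
    E=np.array(d['extrinsics']);c=E[:3,:3]@np.array(p)+E[:3,3]
    return d['fx']*c[0]/c[2]+d['cx'],d['fy']*c[1]/c[2]+d['cy']
E
python3 - <<'E'
from h import *
import pickle
a=shot('scene');b=shot('top')
pickle.dump((a,b),open('v0.pkl','wb'))
cv2.imwrite('pics/a.png',cv2.resize(a['color'],(800,600),interpolation=cv2.INTER_CUBIC))
cv2.imwrite('pics/b.png',cv2.resize(b['color'],(800,600),interpolation=cv2.INTER_CUBIC))
for d in (a,b): print(d['fx'],ray(d,d['cx'],d['cy']))
print(ctrl.get_obs())
E
```

```text
414.7547954514278 (array([-0.03405927, -0.57917033,  0.64983633]), array([ 0.58554501,  0.57781933, -0.56856122]))
468.3813467577581 (array([ 0.28099944, -0.0137834 ,  1.5013923 ]), array([ 0.17465002,  0.00341206, -0.98462466]))
{'t': 0.1, 'q': array([ 1.12200043e+00,  5.32764883e-02,  1.61413364e+00,  8.35792659e-06,
        1.47601092e+00, -1.19020605e-01]), 'dq': array([ 7.36446959e-05,  8.66145034e-05, -6.51373452e-03, -2.85618139e-03,
        6.38836043e-04, -3.74115638e-04]), 'effort': array([-5.85055914e-04, -3.94905639e+01, -3.71361530e+01, -2.08722377e-04,
        3.91929148e-03,  3.05360686e-05]), 'tool_pos': array([0.20216058, 0.59081406, 0.23020863]), 'tool_rot': array([-5.15581396e-01, -3.09846814e+00,  2.75295419e-03]), 'contact_force': array([-0.07557458, -0.79607698,  0.549254  ]), 'wrist_torque': array([-0.01050522, -0.02686202,  0.0128574 ]), 'grip_force': 0.0, 'opening': 0.08570231098305989}
```

View pics/a.png

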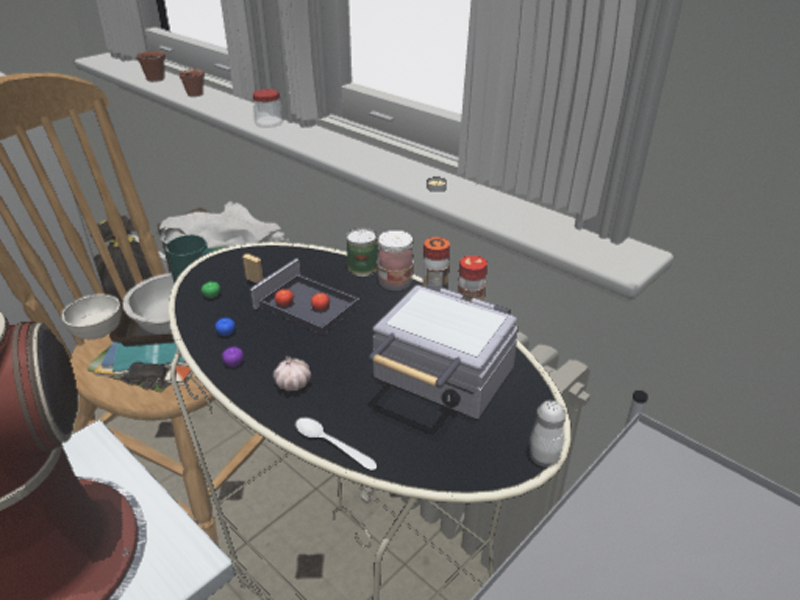

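View pics/b.png

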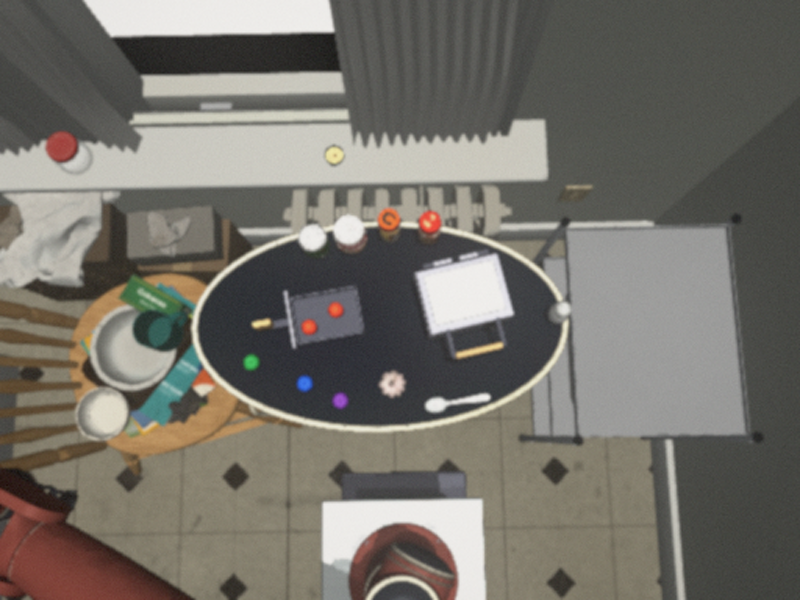

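The views agree on what is where (800x600 top view).

- **Tomatoes:** the red ones on the tray are at (309,326) and (336,310). The look-alikes are green (251,362), blue (305,383) and purple (340,400), off the tray and ignored.
- **Tray:** the fin is at (262,323) and the front plate at x≈290.
- **Grill:** it is at (465,295), with the bar at (478,350).

Next I measure with masks and check in one close crop.

```bash
cat > m.py <<'E'
from h import *
def blobs(d,lo,hi,box,k=3):
    h=cv2.cvtColor(d['color'],cv2.COLOR_BGR2HSV);m=cv2.inRange(h,lo,hi)
    z=np.zeros_like(m);x0,y0,x1,y1=box;z[y0:y1,x0:x1]=m[y0:y1,x0:x1]
    c,_=cv2.findContours(z,cv2.RETR_EXTERNAL,cv2.CHAIN_APPROX_NONE)
    return sorted(c,key=cv2.contourArea,reverse=True)[:k]
E
python3 - <<'E'
from m import *
import pickle
a,b=pickle.load(open('v0.pkl','rb'))
s=.64
def box(*p): return [int(i*s) for i in p]
def rep(n,d,cs,z):
    for c in cs:
        if cv2.contourArea(c)<8: continue
        r=cv2.minAreaRect(c);P=np.array([onz(d,*p,z)[:2] for p in cv2.boxPoints(r)])
        e=P[1]-P[0],P[2]-P[1];e=sorted(e,key=np.linalg.norm)
        print(n,'px',np.round(r[0],1),'xy',np.round(P.mean(0),4),'len',[round(float(np.linalg.norm(i)),3) for i in e],'dir',[round(float(np.degrees(np.arctan2(i[1],i[0]))),1) for i in e])
rep('lid',b,blobs(b,(0,0,200),(180,40,255),box(400,240,530,345),1),.1)
rep('bar',b,blobs(b,(12,70,120),(30,255,255),box(430,330,520,370),1),.099)
rep('fin',b,blobs(b,(12,60,100),(30,255,255),box(240,305,285,340),1),.059)
rep('plate',b,blobs(b,(0,0,120),(180,60,255),box(278,280,300,355),1),.045)
rep('tom',b,blobs(b,(0,120,80),(8,255,255),box(290,290,360,345),2),.018)
im=b['color'][150:240,145:345]
cv2.imwrite('pics/c.png',cv2.resize(im,(800,360),interpolation=cv2.INTER_CUBIC))
im=a['color'][150:280,150:350]
cv2.imwrite('pics/d.png',cv2.resize(im,(800,520),interpolation=cv2.INTER_CUBIC))
E
```

```text
lid px [296.9 187.6] xy [ 0.5474 -0.1304] len [0.124, 0.163] dir [-168.5, -76.7]
bar px [306.5 223.6] xy [ 0.4365 -0.1559] len [0.014, 0.091] dir [-169.3, -78.0]
fin px [167. 207.] xy [0.5005 0.2728] len [0.019, 0.037] dir [-179.2, -91.0]
plate px [184.7 204.1] xy [0.5114 0.2201] len [0.013, 0.117] dir [-80.0, -168.8]
tom px [197.5 209. ] xy [0.4986 0.1831] len [0.026, 0.029] dir [-179.8, -91.0]
tom px [214.5 198. ] xy [0.5333 0.1286] len [0.026, 0.029] dir [179.9, -91.0]
```

View pics/c.png

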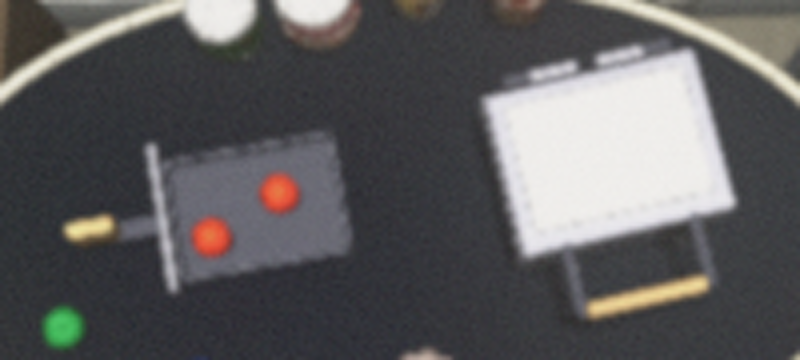

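View pics/d.png

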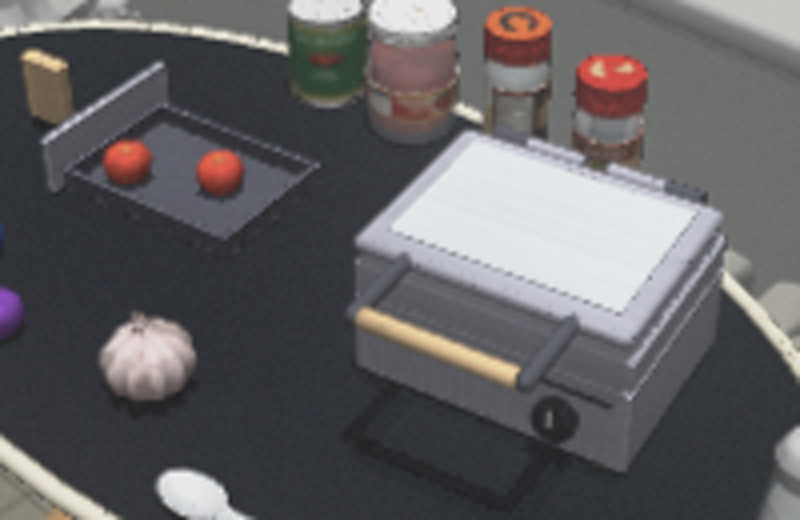

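Crops confirm: the red tomatoes are on the tray with walls up to the plate, and the fin is clear at crop (90,228). The grill's slot faces the tray and the bar at (647,298) is between its arms. Next I refine across both views.

```bash
python3 - <<'E'
from m import *
import pickle
a,b=pickle.load(open('v0.pkl','rb'))
s=.64
def box(*p): return [int(i*s) for i in p]
def cen(d,lo,hi,bx):
    c=blobs(d,lo,hi,bx,1)[0];return c,cv2.minAreaRect(c)
def tri(u,v):
    A=np.zeros((3,3));y=np.zeros(3)
    for d,p in((a,u),(b,v)):
        o,r=ray(d,*p);r/=np.linalg.norm(r);M=np.eye(3)-np.outer(r,r);A+=M;y+=M@o
    return np.linalg.solve(A,y)
for n,lo,hi,ba,bb,z in [('bar',(12,70,120),(30,255,255),box(365,345,445,392),box(430,330,520,370),.098),('fin',(12,50,100),(30,255,255),box(240,250,270,285),box(240,305,285,340),.055)]:
    c1,r1=cen(a,lo,hi,ba);c2,r2=cen(b,lo,hi,bb)
    print(n,r1,r2[0],tri(r1[0],r2[0]),onz(a,*r1[0],z),onz(b,*r2[0],z))
c,r=cen(a,(0,0,165),(180,45,255),box(365,280,525,380))
q=cv2.approxPolyDP(cv2.convexHull(c),5,True)[:,0]
print('lid scene',cv2.contourArea(c),[(p.tolist(),np.round(onz(a,*map(float,p),.1)[:2],4)) for p in q])
g=np.radians(-77.3);ex=np.array([np.cos(g),np.sin(g)]);ey=np.array([-ex[1],ex[0]]);C=np.array([.5474,-.1304])
for x,y,z in[(-83,-64,100),(83,-64,100),(83,64,100),(-83,64,100),(-85,-64,0),(85,-64,0),(0,-114,95)]:
    w=C+ex*x/1000+ey*y/1000; print((x,y,z),np.round(proj(a,[*w,z/1000]),1),np.round(proj(b,[*w,z/1000]),1))
v=a['color'].copy()
for x,y,z in[(-83,-64,100),(83,-64,100),(83,64,100),(-83,64,100),(-85,-64,0),(85,-64,0),(0,-114,95)]:
    w=C+ex*x/1000+ey*y/1000;u=proj(a,[*w,z/1000]);v[int(u[1]+.5),int(u[0]+.5)]=(0,255,0)
t=np.radians(-78.5);tx=np.array([np.cos(t),np.sin(t)]);ty=np.array([-tx[1],tx[0]]);T=np.array([.5114,.2201])+tx*.073
print('tray',T,'fin',T-tx*.128)
for x,y,z in[(70,-50,18),(70,50,18),(-70,50,18),(-70,-50,18),(-73,60,45),(-73,-60,45),(-128,0,59)]:
    w=T+tx*x/1000+ty*y/1000;u=proj(a,[*w,z/1000]);v[int(u[1]+.5),int(u[0]+.5)]=(0,255,0)
cv2.imwrite('pics/e.png',cv2.resize(v[150:280,150:350],(800,520),interpolation=cv2.INTER_NEAREST))
E
```

```text
bar ((258.8096618652344, 236.20375061035156), (42.14732360839844, 4.970691680908203), 21.250505447387695) (306.53369140625, 223.64605712890625) [ 0.43515121 -0.15470428  0.09824934] [ 0.43374738 -0.15355241  0.098     ] [ 0.43659366 -0.15592639  0.098     ]
fin ((160.5, 171.0), (18.0, 11.0), 90.0) (167.0, 207.0) [0.50199841 0.27826599 0.03684763] [0.48424622 0.25388171 0.055     ] [0.50112602 0.27354704 0.055     ]
lid scene 2541.0 [([240, 209], array([ 0.47  , -0.0645])), ([266, 183], array([ 0.5848, -0.038 ])), ([329, 203], array([ 0.6205, -0.193 ])), ([307, 234], array([ 0.5034, -0.2211]))]
(-83, -64, 100) [238.6 209.5] [275.6 214.2]
(83, -64, 100) [308.7 235. ] [328.8 201.3]
(83, 64, 100) [332.6 202.3] [317.9 161.3]
(-83, 64, 100) [267.1 181.4] [265.4 173.9]
(-85, -64, 0) [238.8 243.5] [274.  218.4]
(85, -64, 0) [306.1 270.8] [324.9 206. ]
(0, -114, 95) [260.3 237.2] [306.3 223.9]
tray [0.52595386 0.1485655 ] fin [0.50043476 0.27399586]
```

View pics/e.png

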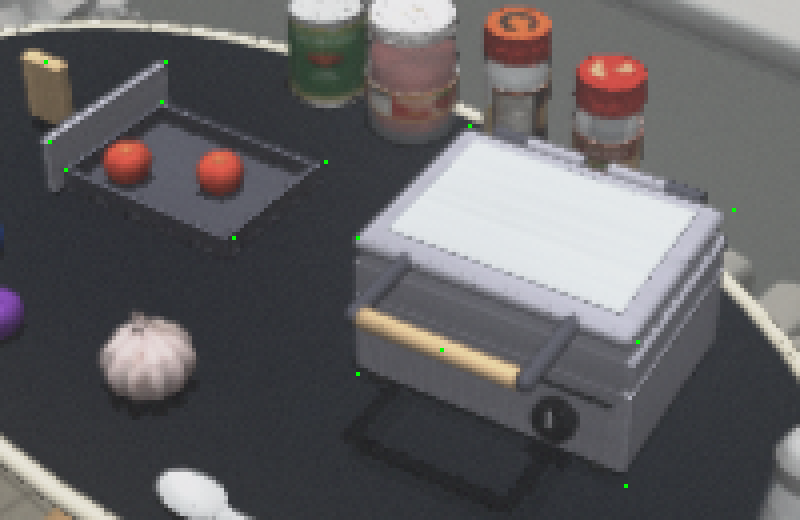

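The projected points agree with the picture: tray and lid corners fall on their edges within about 2 px. Grill ≈ (0.5465,-0.130) yaw -77.2°, tray ≈ (0.526,0.1486) yaw -78.5°, fin ≈ (0.5005,0.274). I turn the wrist first so the tool axes follow the tray.

Emit:
{"method": "play_rows", "body": {
  "series": [
    [0.7,[0,0,0],[0,0,0.93]],
    [0.7,[0,0,0],[0,0,0.93]],
    [0.7,[0,0,0],[0,0,0.93]],
    [0.7,[0,0,0],[0,0,0.93]],
    [0.7,[0,0,0],[0,0,0.93]],
    [0.7,[0,0,0],[0,0,0.93]],
    [0.7,[0,0,0],[0,0,0.93]],
    [0.7,[0,0,0],[0,0,0.93]]
  ],
  "force": 30
}}

```text
t: 1.1
tool_pos: [0.2022, 0.591, 0.2306]
tool_rot: [1.991, 2.43, -0.002]
contact_force: [-0.8, -0.8, 0.2]
opening: 0.06
grip_force: 0.0
```

```bash
cat > go.py <<'E'
import sys,numpy as np
from scipy.spatial.transform import Rotation as R
from station import ctrl
x,y,z,yaw=map(float,sys.argv[1:5]);o=ctrl.get_obs();r=R.from_rotvec(o['tool_rot']);c=np.radians(yaw)
ty=np.array([np.cos(c),np.sin(c),0]);tz=np.array([0,0,-1.]);D=R.from_matrix(np.c_[np.cross(ty,tz),ty,tz])
print('t',o['t'],'pos',np.round(o['tool_pos'],4),'y-yaw',np.degrees(np.arctan2(*r.as_matrix()[[1,0],1])).round(2),'f',np.round(o['contact_force'],1),'open',round(o['opening'],4),'grip',o['grip_force'])
print('shift units',np.round(r.inv().apply(np.array([x,y,z])-o['tool_pos'])/.05,3),'turn units',np.round(np.degrees((r.inv()*D).as_rotvec())/8,3))
E
python3 go.py .5005 .274 .1 11.5
```

```text
t 1.1 pos [0.2022 0.591  0.2306] y-yaw 11.34 f [-0.8 -0.8  0.2] open 0.06 grip 0.0
shift units [-7.386  4.605  2.615] turn units [-0.005  0.007 -0.02 ]
```

Emit:
{"method": "play_rows", "body": {
  "series": [
    [0.7,[-0.92,0.58,0.33],[0,0,0]],
    [0.7,[-0.92,0.58,0.33],[0,0,0]],
    [0.7,[-0.92,0.58,0.33],[0,0,0]],
    [0.7,[-0.92,0.58,0.33],[0,0,0]],
    [0.7,[-0.92,0.58,0.33],[0,0,0]],
    [0.7,[-0.92,0.58,0.33],[0,0,0]],
    [0.7,[-0.92,0.57,0.33],[0,0,0]],
    [0.7,[-0.92,0.57,0.33],[0,0,0]]
  ]
}}

```text
t: 2.1
tool_pos: [0.5033, 0.2756, 0.0984]
tool_rot: [-1.986, -2.434, 0.0]
contact_force: [-0.1, 0.3, -0.0]
opening: 0.0597
grip_force: 0.0
```

Emit:
{"method": "play_rows", "body": {
  "series": [
    [0.7,[0,0,0],[0,0,0]],
    [0.7,[0,0,0],[0,0,0]]
  ]
}}

```text
t: 2.35
tool_pos: [0.5021, 0.2773, 0.099]
tool_rot: [-1.986, -2.433, 0.001]
contact_force: [0.5, 0.3, -0.1]
opening: 0.0599
grip_force: 0.0
```

```bash
python3 go.py .5005 .274 .025 11.5; python3 - <<'E'
from h import *
a=shot('scene');b=shot('top')
im=np.hstack([cv2.resize(a['color'][110:230,120:260],(466,400)),cv2.resize(b['color'][160:250,130:205],(333,400))])
cv2.imwrite('pics/f.png',im)
E
```

```text
t 2.35 pos [0.5021 0.2773 0.099 ] y-yaw 11.56 f [ 0.5  0.3 -0.1] open 0.0599 grip 0.0
shift units [-0.059 -0.044  1.48 ] turn units [-0.007 -0.002  0.008]
```

View pics/f.png

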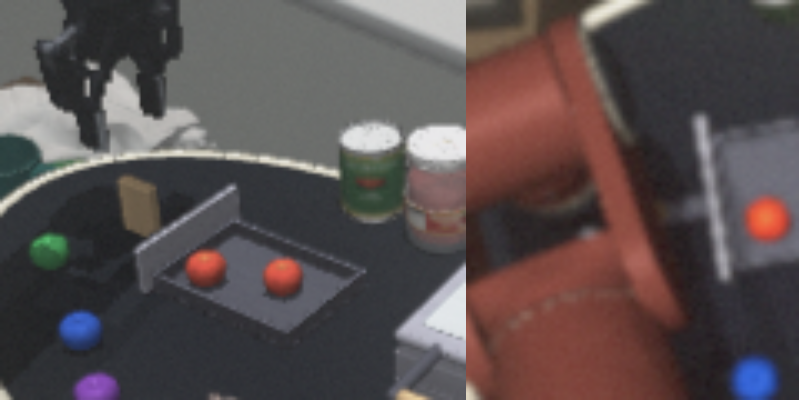

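The fingers straddle the fin (crop: fin at (140,205), tips at (95,130) and (152,100)), with the green ball clear. Lower and pinch.

Emit:
{"method": "play_rows", "body": {
  "series": [
    [0.7,[-0.06,-0.04,0.5],[0,0,0]],
    [0.7,[0,0,0.5],[0,0,0]],
    [0.7,[0,0,0.45],[0,0,0]],
    [0.7,[0,0,0],[0,0,0]],
    [0.35,[0,0,0],[0,0,0]],
    [0,[0,0,0],[0,0,0]],
    [0,[0,0,0],[0,0,0]],
    [0,[0,0,0],[0,0,0]]
  ]
}}

```text
t: 3.45
tool_pos: [0.5016, 0.2742, 0.028]
tool_rot: [1.986, 2.434, 0.002]
contact_force: [-3.3, 0.2, 5.7]
opening: 0.0117
grip_force: 29.7
```

```bash
cat > tray.py <<'E'
from m import *
b=shot('top');a=shot('scene')
G=np.array([.5465,-.130]);g=np.radians(-77.2);ex=np.array([np.cos(g),np.sin(g)]);ey=np.array([-ex[1],ex[0]])
for d in(b,a):
  for n,lo,hi,z in[('tom',(0,150,80),(8,255,255),.017)]:
    for c in blobs(d,lo,hi,(120,120,340,260) if d is b else (130,160,330,230),3):
        if cv2.contourArea(c)<30: continue
        p=onz(d,*cv2.minAreaRect(c)[0],z)[:2];print(n,p.round(4),'grill',((p-G)@ex).round(4),((p-G)@ey).round(4),cv2.contourArea(c))
E
python3 go.py .5005 .274 .025 11.5; python3 tray.py
```

```text
t 3.45 pos [0.5016 0.2742 0.028 ] y-yaw 11.57 f [-3.3  0.2  5.7] open 0.0117 grip 29.698382019996643
shift units [ 0.    -0.023  0.06 ] turn units [ 0.006 -0.004  0.009]
tom [ 0.7171 -0.0688] grill -0.0219 0.1799 124.5
tom [0.5003 0.1832] grill -0.3156 0.0244 52.0
tom [0.5368 0.1303] grill -0.256 0.0482 51.5
tom [0.8082 0.0186] grill -0.0869 0.2881 98.0
tom [0.5006 0.1879] grill -0.3201 0.0257 69.0
tom [0.5383 0.1372] grill -0.2624 0.0512 60.0
```

Pinched (11.7 mm, 30 N). Now slide gently toward the slot and bring it onto the slot's line.

Emit:
{"method": "play_rows", "body": {
  "series": [
    [0,[-0.1,0,0.03],[0,0,0]],
    [0,[-0.2,0,0.03],[0,0,0]],
    [0,[-0.3,-0.05,0],[0,0,-0.03]],
    [0,[-0.3,-0.15,0],[0,0,-0.03]],
    [0,[-0.3,-0.2,0],[0,0,-0.03]],
    [0,[-0.3,-0.2,0],[0,0,-0.03]],
    [0,[-0.2,-0.2,0],[0,0,-0.03]],
    [0,[-0.1,-0.1,0],[0,0,0]]
  ]
}}

```text
t: 4.55
tool_pos: [0.4807, 0.1777, 0.0282]
tool_rot: [1.957, 2.45, 0.016]
contact_force: [4.6, 5.5, 9.5]
opening: 0.012
grip_force: 30.0
```

Emit:
{"method": "play_rows", "body": {
  "series": [
    [0,[0,0,0],[0,0,0]],
    [0,[0,0,0],[0,0,0]]
  ]
}}

```text
t: 4.8
tool_pos: [0.4803, 0.1773, 0.0277]
tool_rot: [1.956, 2.451, 0.012]
contact_force: [3.4, 4.3, 9.5]
opening: 0.0115
grip_force: 30.1
```

```bash
python3 go.py .4769 .1762 .026 12.8; python3 tray.py; python3 - <<'E'
from h import *
b=shot('top');a=shot('scene')
cv2.imwrite('pics/g.png',np.hstack([cv2.resize(b['color'][150:240,170:330],(400,225)),cv2.resize(a['color'][130:270,140:340],(400,280))[:225]]))
cv2.imwrite('pics/g.png',np.vstack([cv2.resize(b['color'][155:240,180:340],(565,300)),cv2.resize(a['color'][150:260,160:340],(565,345))[:300]]))
E
```

```text
t 4.8 pos [0.4803 0.1773 0.0277] y-yaw 12.8 f [3.4 4.3 9.5] open 0.0115 grip 30.122331976890564
shift units [-0.007 -0.071  0.034] turn units [ 0.069 -0.002 -0.   ]
tom [ 0.7164 -0.0701] grill -0.0207 0.1789 124.0
tom [0.4817 0.0863] grill -0.2253 -0.0153 51.5
tom [0.5188 0.034 ] grill -0.166 0.0093 51.5
tom [0.8082 0.0186] grill -0.0869 0.2881 82.0
tom [0.4821 0.0905] grill -0.2293 -0.0139 74.5
tom [0.5203 0.0407] grill -0.1723 0.0122 66.5
```

View pics/g.png

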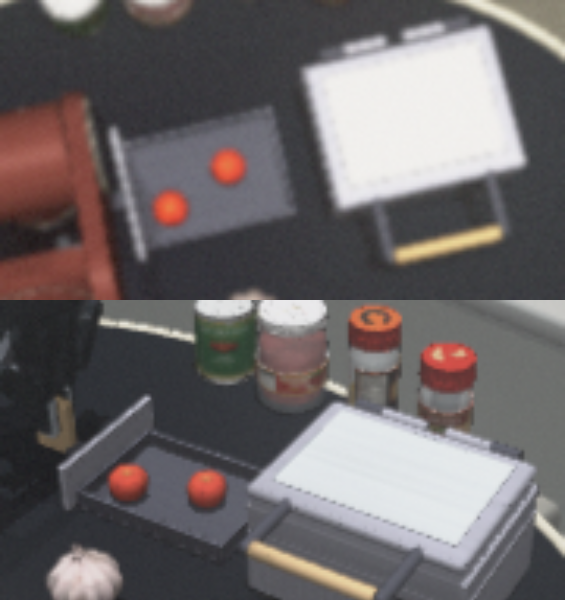

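The tray is nearly in line, still about 3–4 mm to the far side, with both tomatoes on it. I correct this, ease the downward push, and measure the plate against the lid in the same image.

Emit:
{"method": "play_rows", "body": {
  "series": [
    [0,[-0.05,-0.05,-0.03],[0,0,0]],
    [0,[-0.05,-0.05,-0.02],[0,0,0]],
    [0,[0,0,0],[0,0,0]],
    [0,[0,0,0],[0,0,0]]
  ]
}}

```text
t: 5.5
tool_pos: [0.4737, 0.1705, 0.0277]
tool_rot: [1.959, 2.453, 0.004]
contact_force: [2.3, 3.3, 7.8]
opening: 0.0113
grip_force: 30.0
```

```bash
python3 go.py .4769 .1762 .026 12.8; python3 - <<'E'
from m import *
b=shot('top')
G=np.array([.5465,-.130]);g=np.radians(-77.2);ex=np.array([np.cos(g),np.sin(g)]);ey=np.array([-ex[1],ex[0]])
def fit(lo,hi,bx,z):
    c=blobs(b,lo,hi,bx,1)[0];m=np.zeros(b['color'].shape[:2],np.uint8);cv2.drawContours(m,[c],-1,255,-1)
    v,u=np.nonzero(m);P=np.array([onz(b,float(i),float(j),z)[:2] for i,j in zip(u,v)]);M=P.mean(0)
    w,V=np.linalg.eigh(np.cov((P-M).T));d=V[:,1];return M,np.degrees(np.arctan2(d[1],d[0])),len(P),P
M,an,n,_=fit((0,0,200),(180,40,255),(256,154,340,221),.1);print('lid',M,an,n)
M,an,n,P=fit((0,0,110),(180,60,255),(205,185,225,235),.045);print('plate',M,an,n,'grill',(M-G)@ex,(M-G)@ey, 'y range',((P-G)@ey).min(),((P-G)@ey).max())
E
```

```text
t 5.5 pos [0.4737 0.1705 0.0277] y-yaw 12.79 f [2.3 3.3 7.8] open 0.0113 grip 30.037150382995605
shift units [0.098 0.087 0.035] turn units [ 0.026  0.001 -0.001]
lid [ 0.54674701 -0.13003603] 102.15359169153936 2102
plate [0.49515174 0.11160632] -172.00902535235872 170 grill -0.2469783774464992 0.0034552937967782353 y range -0.0648337034139435 0.056140031801902614
```

Emit:
{"method": "play_rows", "body": {
  "series": [
    [0,[-0.1,0.05,-0.02],[0,0,0]],
    [0,[-0.2,0.03,0],[0,0,0.02]],
    [0,[-0.2,0,0],[0,0,0]],
    [0,[-0.1,0,0],[0,0,0]],
    [0,[0,0,0],[0,0,0]],
    [0,[0,0,0],[0,0,0]]
  ]
}}

```text
t: 6.3
tool_pos: [0.4829, 0.1453, 0.0281]
tool_rot: [-1.964, -2.447, -0.011]
contact_force: [0.7, 15.9, 5.9]
opening: 0.0115
grip_force: 29.8
```

```bash
python3 go.py .5148 -.0095 .027 12.7; python3 - <<'E'
from h import *
a=shot('scene');b=shot('top')
cv2.imwrite('pics/k.png',np.vstack([cv2.resize(b['color'][155:240,200:340],(560,340),interpolation=cv2.INTER_CUBIC),cv2.resize(a['color'][165:230,170:310],(560,260),interpolation=cv2.INTER_CUBIC)]))
E
```

```text
t 6.3 pos [0.4829 0.1453 0.0281] y-yaw 12.5 f [ 0.7 15.9  5.9] open 0.0115 grip 29.82341855764389
shift units [-3.16e+00 -4.80e-02 -1.00e-03] turn units [ 0.02  -0.054 -0.025]
```

View pics/k.png

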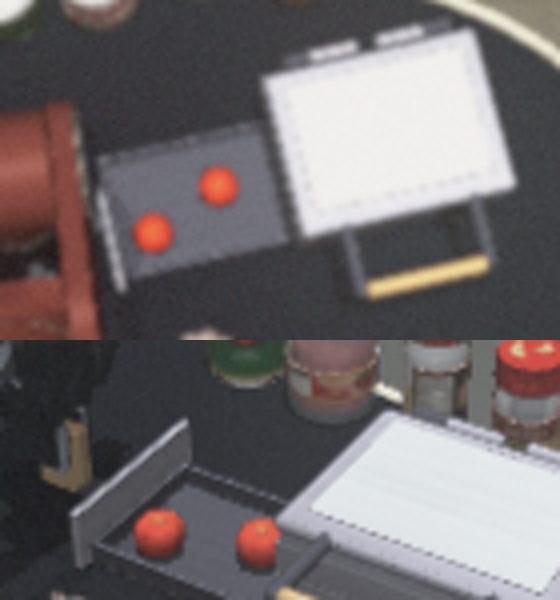

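The front edge is just at the mouth and 16 N resists, so a corner is probably touching. I measure the tray's yaw and offset relative to the mouth.

```bash
python3 - <<'E'
from m import *
b=shot('top');a=shot('scene')
G=np.array([.5467,-.130]);g=np.radians(-77.4);ex=np.array([np.cos(g),np.sin(g)]);ey=np.array([-ex[1],ex[0]])
def W(x,y,z): return [*(G+ex*x+ey*y),z]
# tray long edges: gradient peaks along grill-y scan lines at several x, z=.018
gray=cv2.GaussianBlur(b['color'],(3,3),0).mean(2).astype(np.float32)
ys=np.arange(-.08,.08,.0005)
for x in(-.2,-.18,-.16,-.14,-.12,-.105):
    uv=np.array([proj(b,W(x,y,.018)) for y in ys],np.float32)
    p=cv2.remap(gray,uv[:,0].reshape(1,-1),uv[:,1].reshape(1,-1),cv2.INTER_LINEAR)[0]
    d=np.gradient(cv2.GaussianBlur(p.reshape(1,-1),(9,1),2)[0])
    lo=(ys>-.075)&(ys<-.03);hi=(ys>.03)&(ys<.075)
    print(x,'lower',ys[lo][d[lo].argmax()].round(4),'upper',ys[hi][d[hi].argmin()].round(4))
h=cv2.cvtColor(b['color'],cv2.COLOR_BGR2HSV)
for y in np.arange(-.05,.051,.02):
    xs=np.arange(-.20,-.13,.0005)-.0
    xs=np.arange(-.26,-.19,.0005)
    uv=np.array([proj(b,W(x,y,.045)) for x in xs],np.float32)
    p=cv2.remap(gray,uv[:,0].reshape(1,-1),uv[:,1].reshape(1,-1),cv2.INTER_LINEAR)[0]
    print('plate y',y.round(3),'x',xs[p.argmax()].round(4),p.max())
E
```

```text
-0.2 lower -0.054 upper 0.0485
-0.18 lower -0.0525 upper 0.05
-0.16 lower -0.054 upper 0.049
-0.14 lower -0.0525 upper 0.048
-0.12 lower -0.0535 upper 0.0495
-0.105 lower -0.054 upper 0.049
plate y -0.05 x -0.227 145.55272
plate y -0.03 x -0.2255 137.22136
plate y -0.01 x -0.2265 141.00227
plate y 0.01 x -0.226 139.99088
plate y 0.03 x -0.1905 110.77083
plate y 0.05 x -0.239 92.979164
```

The tray is parallel to the slot but about 2–3 mm to the near side. I back off a hair, shift it to the far side and try again.

Emit:
{"method": "play_rows", "body": {
  "series": [
    [0,[0.1,0.02,-0.02],[0,0,0]],
    [0,[0,0.05,-0.02],[0,0,0]],
    [0,[0,0,0],[0,0,0]]
  ]
}}

```text
t: 6.88
tool_pos: [0.4837, 0.1472, 0.0281]
tool_rot: [-1.963, -2.45, 0.003]
contact_force: [-1.8, 0.3, 0.7]
opening: 0.0117
grip_force: 29.4
```

Emit:
{"method": "play_rows", "body": {
  "series": [
    [0,[-0.1,0,0],[0,0,0]],
    [0,[-0.1,0,0],[0,0,0]],
    [0,[-0.1,0,0],[0,0,0]],
    [0,[0,0,0],[0,0,0]]
  ]
}}

```text
t: 7.38
tool_pos: [0.4882, 0.1324, 0.0291]
tool_rot: [-1.965, -2.451, 0.0]
contact_force: [0.5, 0.1, -2.5]
opening: 0.0118
grip_force: 29.2
```

```bash
python3 go.py .5148 -.0095 .027 12.7
```

```text
t 7.375 pos [0.4882 0.1324 0.0291] y-yaw 12.57 f [ 0.5  0.1 -2.5] open 0.0118 grip 29.174033403396606
shift units [-2.885 -0.099  0.042] turn units [-0.003 -0.    -0.016]
```

It's in and free of force. Continue.

Emit:
{"method": "play_rows", "body": {
  "series": [
    [0,[-0.15,0,0],[0,0,0]],
    [0,[-0.25,0,0],[0,0,0]],
    [0,[-0.25,0,0],[0,0,0]],
    [0,[-0.25,0,0],[0,0,0]],
    [0,[-0.25,0,0],[0,0,0]],
    [0,[-0.15,0,0],[0,0,0]],
    [0,[0,0,0],[0,0,0]]
  ]
}}

```text
t: 8.25
tool_pos: [0.5027, 0.069, 0.0293]
tool_rot: [-1.965, -2.451, -0.0]
contact_force: [0.1, 0.3, -2.8]
opening: 0.0117
grip_force: 29.2
```

```bash
python3 go.py .5148 -.0095 .027 12.7
```

```text
t 8.25 pos [0.5027 0.069  0.0293] y-yaw 12.57 f [ 0.1  0.3 -2.8] open 0.0117 grip 29.209925830364227
shift units [-1.585 -0.104  0.046] turn units [ 0.    -0.001 -0.017]
```

Emit:
{"method": "play_rows", "body": {
  "series": [
    [0,[-0.15,0,0.02],[0,0,0]],
    [0,[-0.25,0,0.01],[0,0,0]],
    [0,[-0.25,0,0],[0,0,0]],
    [0,[-0.25,0,0],[0,0,0]],
    [0,[-0.25,0,0],[0,0,0]],
    [0,[-0.15,0,0],[0,0,0]],
    [0,[-0.1,0,0],[0,0,0]],
    [0,[0,0,0],[0,0,0]]
  ]
}}

```text
t: 9.25
tool_pos: [0.5164, 0.0089, 0.028]
tool_rot: [-1.958, -2.438, -0.018]
contact_force: [-5.1, 33.6, 9.9]
opening: 0.0116
grip_force: 31.2
```

```bash
python3 go.py .5148 -.0095 .027 12.7
```

```text
t 9.25 pos [0.5164 0.0089 0.028 ] y-yaw 12.47 f [-5.1 33.6  9.9] open 0.0116 grip 31.18158996105194
shift units [-0.353 -0.111  0.014] turn units [-0.    -0.132 -0.029]
```

```bash
python3 - <<'E'
from h import *
a=shot('scene');b=shot('top')
cv2.imwrite('pics/l.png',np.vstack([cv2.resize(b['color'][155:240,220:340],(540,300),interpolation=cv2.INTER_CUBIC),cv2.resize(a['color'][160:260,200:340],(540,300),interpolation=cv2.INTER_CUBIC)]))
E
```

```text
(no output)
```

View pics/l.png

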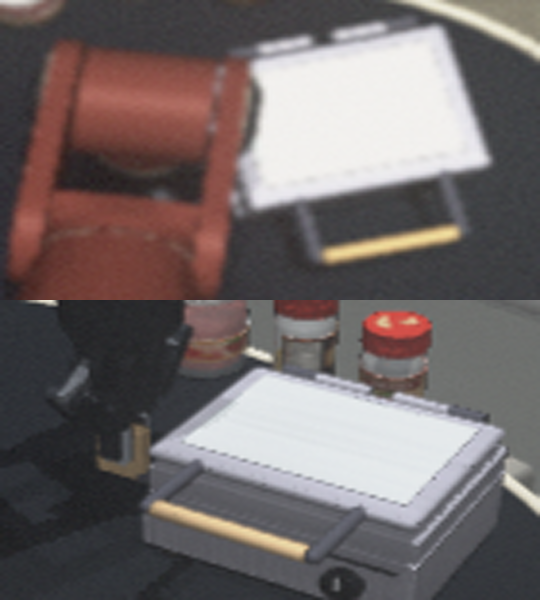

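My target's y sign was wrong: the correct home point is (0.5153,+0.0096), and the tool is there. It has travelled 140 mm since the front touched the face, which is the pan's full length, so the plate is against the housing. I unload the push, let go and rise.

Emit:
{"method": "play_rows", "body": {
  "series": [
    [0,[0.08,0,0],[0,0,0]],
    [0,[0.04,0,0],[0,0,0]],
    [0,[0,0,0],[0,0,0]]
  ]
}}

```text
t: 9.72
tool_pos: [0.5164, 0.0089, 0.0279]
tool_rot: [-1.962, -2.449, -0.005]
contact_force: [-0.7, 10.1, 2.8]
opening: 0.0117
grip_force: 30.1
```

Emit:
{"method": "play_rows", "body": {
  "series": [
    [0.3,[0,0,0],[0,0,0]],
    [0.45,[0,0,0],[0,0,0]],
    [0.45,[0,0,0],[0,0,0]],
    [0.45,[0,0,-0.4],[0,0,0]],
    [0.45,[0,0,-0.8],[0,0,0]],
    [0.45,[0.3,0,-0.9],[0,0,0]],
    [0.45,[0,0,-0.9],[0,0,0]],
    [0.45,[0,0,0],[0,0,0]]
  ]
}}

```text
t: 10.72
tool_pos: [0.5161, 0.0212, 0.183]
tool_rot: [1.958, 2.446, 0.008]
contact_force: [-0.6, 0.1, -0.3]
opening: 0.0385
grip_force: 0.0
```

```bash
python3 go.py .4353 -.1553 .19 12.6
```

```text
t 10.725 pos [0.5161 0.0212 0.183 ] y-yaw 12.63 f [-0.6  0.1 -0.3] open 0.0385 grip 0.0
shift units [-3.092 -2.348 -0.15 ] turn units [0.064 0.025 0.003]
```

Emit:
{"method": "play_rows", "body": {
  "series": [
    [0.45,[-0.5,-0.4,0],[0,0,0]],
    [0.45,[-0.6,-0.5,0],[0,0,0]],
    [0.45,[-0.6,-0.5,0],[0.06,0,0]],
    [0.45,[-0.6,-0.45,0],[0,0,0]],
    [0.45,[-0.5,-0.35,0],[0,0,0]],
    [0.45,[-0.3,-0.15,0],[0,0,0]],
    [0.45,[0,0,0],[0,0,0]],
    [0.45,[0,0,0],[0,0,0]]
  ]
}}

```text
t: 11.72
tool_pos: [0.4326, -0.1546, 0.1779]
tool_rot: [-1.959, -2.448, 0.01]
contact_force: [0.2, -0.1, 0.7]
opening: 0.0385
grip_force: 0.0
```

```bash
python3 go.py .4353 -.155 .076 12.6; python3 - <<'E'
from h import *
a=shot('scene');b=shot('top')
cv2.imwrite('pics/n.png',np.vstack([cv2.resize(b['color'][155:240,200:340],(494,300),interpolation=cv2.INTER_CUBIC),cv2.resize(a['color'][165:265,180:345],(494,300),interpolation=cv2.INTER_CUBIC)]))
E
```

```text
t 11.725 pos [ 0.4326 -0.1546  0.1779] y-yaw 12.66 f [ 0.2 -0.1  0.7] open 0.0385 grip 0.0
shift units [-0.02   0.069  2.037] turn units [-0.062 -0.005  0.007]
```

View pics/n.png

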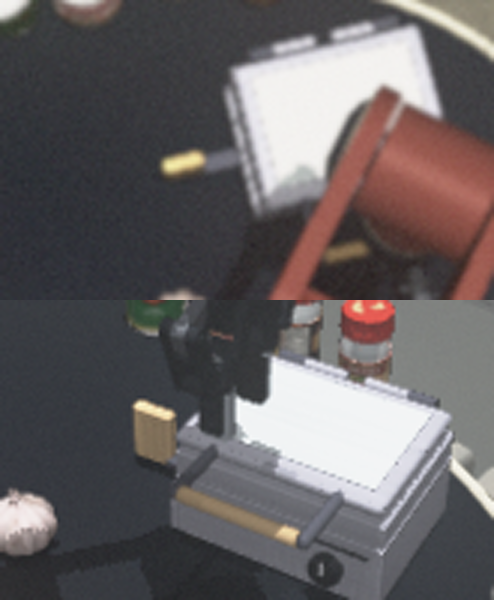

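The tray is home: the fin is at (155,430), with the plate flush on the housing. The gripper is over the bar. I lower onto it and check the fin's position by number.

Emit:
{"method": "play_rows", "body": {
  "series": [
    [0.4,[-0.02,0.05,0.4],[-0.06,0,0]],
    [0.4,[0,0,0.6],[0,0,0]],
    [0.4,[0,0,0.4],[0,0,0]],
    [0.4,[0,0,0.3],[0,0,0]],
    [0.4,[0,0,0.2],[0,0,0]],
    [0.4,[0,0,0.1],[0,0,0]],
    [0.4,[0,0,0],[0,0,0]]
  ]
}}

```text
t: 12.7
tool_pos: [0.4351, -0.1558, 0.0783]
tool_rot: [1.964, 2.452, 0.0]
contact_force: [-0.4, 1.2, 0.1]
opening: 0.0341
grip_force: 0.0
```

```bash
python3 go.py .4353 -.155 .076 12.6; python3 - <<'E'
from m import *
b=shot('top')
G=np.array([.5467,-.130]);g=np.radians(-77.4);ex=np.array([np.cos(g),np.sin(g)]);ey=np.array([-ex[1],ex[0]])
c=blobs(b,(12,60,100),(30,255,255),(235,190,270,215),1)[0];p=onz(b,*cv2.minAreaRect(c)[0],.059)[:2]
print('fin grill',(p-G)@ex,(p-G)@ey,cv2.contourArea(c))
E
```

```text
t 12.7 pos [ 0.4351 -0.1558  0.0783] y-yaw 12.63 f [-0.4  1.2  0.1] open 0.0341 grip 0.0
shift units [0.014 0.008 0.046] turn units [0.001 0.001 0.003]
fin grill -0.142413218230683 6.720115826244799e-06 53.0
```

Fin at grill x=-0.1424, y=0.000, so the tray is home. Grip the bar.

Emit:
{"method": "play_rows", "body": {
  "series": [
    [0.2,[0,0,0.03],[0,0,0]],
    [0,[0,0,0],[0,0,0]],
    [0,[0,0,0],[0,0,0]],
    [0,[0,0,0],[0,0,0]]
  ],
  "force": 40
}}

```text
t: 13.25
tool_pos: [0.4361, -0.1558, 0.0773]
tool_rot: [1.962, 2.45, 0.003]
contact_force: [4.7, 2.0, -0.5]
opening: 0.0105
grip_force: 38.9
```

```bash
cat > arc.py <<'E'
# shifts (tool y,z units) from now to lid angles given; hinge in plane: 185 mm beyond the shut bar
import sys,numpy as np
from station import ctrl
o=ctrl.get_obs();p=o['tool_pos'];ey=np.array([np.cos(np.radians(12.6)),np.sin(np.radians(12.6))])
B=np.array([.4353,-.155]);z0=.095
s=(p[:2]-B)@ey;h=p[2]+.019-z0
print('t',o['t'],'s,h mm',round(s*1e3,1),round(h*1e3,1),'lid deg',np.degrees(np.arctan2(h,.185-s)).round(2),'r',np.hypot(h,.185-s).round(4),'f',np.round(o['contact_force'],1),'open',round(o['opening'],4),'grip',round(o['grip_force'],1),'xoff',((p[:2]-B)@np.array([-ey[1],ey[0]])).round(4))
q=(s,h)
for d in map(float,sys.argv[1:]):
    a=np.radians(d);n=(.185*(1-np.cos(a)),.185*np.sin(a));print(d,np.round((n[0]-q[0])/.05,3),np.round(-(n[1]-q[1])/.05,3));q=n
E
python3 arc.py 2 5 9 13 17 21 25 28 30
```

```text
t 13.25 s,h mm 0.6 1.3 lid deg 0.41 r 0.1844 f [ 4.7  2.  -0.5] open 0.0105 grip 38.9 xoff -0.001
2.0 -0.009 -0.103
5.0 0.012 -0.193
9.0 0.031 -0.256
13.0 0.049 -0.254
17.0 0.067 -0.249
21.0 0.084 -0.244
25.0 0.101 -0.238
28.0 0.086 -0.173
30.0 0.063 -0.113
```

Emit:
{"method": "play_rows", "body": {
  "series": [
    [0,[0,-0.01,-0.1],[0,0,0]],
    [0,[0,0.01,-0.19],[0,0,0]],
    [0,[0,0.03,-0.26],[0,0,0]],
    [0,[0,0.05,-0.25],[0,0,0]],
    [0,[0,0.07,-0.25],[0,0,0]],
    [0,[0,0.08,-0.24],[0,0,0]],
    [0,[0,0.1,-0.24],[0,0,0]],
    [0,[0,0.09,-0.17],[0,0,0]]
  ]
}}

```text
t: 14.25
tool_pos: [0.456, -0.1513, 0.1619]
tool_rot: [1.963, 2.451, 0.0]
contact_force: [5.5, -0.9, -4.9]
opening: 0.0102
grip_force: 39.0
```

Emit:
{"method": "play_rows", "body": {
  "series": [
    [0,[0,0,0],[0,0,0]]
  ]
}}

```text
t: 14.38
tool_pos: [0.456, -0.1513, 0.162]
tool_rot: [1.962, 2.451, 0.001]
contact_force: [5.8, -0.8, -4.5]
opening: 0.0099
grip_force: 39.0
```

```bash
python3 arc.py 30 34 38 42 46 50 54 57
```

```text
t 14.375 s,h mm 21.0 86.0 lid deg 27.67 r 0.1851 f [ 5.8 -0.8 -4.5] open 0.0099 grip 39.0 xoff -0.0009
30.0 0.075 -0.131
34.0 0.137 -0.219
38.0 0.152 -0.209
42.0 0.166 -0.198
46.0 0.179 -0.186
50.0 0.192 -0.173
54.0 0.204 -0.159
57.0 0.16 -0.11
```

Emit:
{"method": "play_rows", "body": {
  "series": [
    [0,[0,0.08,-0.13],[0,0,0]],
    [0,[0,0.14,-0.22],[0,0,0]],
    [0,[0,0.15,-0.21],[0,0,0]],
    [0,[0,0.17,-0.2],[0,0,0]],
    [0,[0,0.18,-0.19],[0,0,0]],
    [0,[0,0.19,-0.17],[0,0,0]],
    [0,[0,0.2,-0.16],[0,0,0]],
    [0,[0,0.16,-0.11],[0,0,0]]
  ]
}}

```text
t: 15.38
tool_pos: [0.5182, -0.1374, 0.2323]
tool_rot: [1.963, 2.452, -0.001]
contact_force: [-1.1, -5.9, 2.1]
opening: 0.0108
grip_force: 39.6
```

Emit:
{"method": "play_rows", "body": {
  "series": [
    [0,[0,0,0],[0,0,0]]
  ]
}}

```text
t: 15.5
tool_pos: [0.5181, -0.1374, 0.2322]
tool_rot: [1.963, 2.452, -0.001]
contact_force: [-3.3, -4.9, 3.4]
opening: 0.0108
grip_force: 39.8
```

```bash
python3 arc.py 60 64 68 72 75 78 80 82
```

```text
t 15.5 s,h mm 84.6 156.2 lid deg 57.27 r 0.1857 f [-3.3 -4.9  3.4] open 0.0108 grip 39.8 xoff -0.0009
60.0 0.158 -0.08
64.0 0.228 -0.121
68.0 0.236 -0.105
72.0 0.243 -0.088
75.0 0.186 -0.055
78.0 0.188 -0.045
80.0 0.127 -0.025
82.0 0.128 -0.02
```

Following the arc within 1 mm; continue more slowly.

Emit:
{"method": "play_rows", "body": {
  "series": [
    [0,[0,0.16,-0.08],[0,0,0]],
    [0,[0,0.23,-0.12],[0,0,0]],
    [0,[0,0.23,-0.1],[0,0,0]],
    [0,[0,0.24,-0.09],[0,0,0]],
    [0,[0,0.19,-0.055],[0,0,0]],
    [0,[0,0.19,-0.045],[0,0,0]],
    [0,[0,0.13,-0.025],[0,0,0]],
    [0,[0,0.12,-0.02],[0,0,0]]
  ]
}}

```text
t: 16.5
tool_pos: [0.5912, -0.1211, 0.2604]
tool_rot: [1.962, 2.45, 0.002]
contact_force: [-0.9, -3.4, 8.3]
opening: 0.0107
grip_force: 40.3
```

Emit:
{"method": "play_rows", "body": {
  "series": [
    [0,[0,0,0],[0,0,0]]
  ]
}}

```text
t: 16.62
tool_pos: [0.5913, -0.1211, 0.2604]
tool_rot: [1.961, 2.45, 0.003]
contact_force: [-0.2, -3.7, 9.2]
opening: 0.0106
grip_force: 40.4
```

```bash
python3 arc.py 83.5 85 86.5 88 89 89.5 90; python3 - <<'E'
from h import *
import pickle
a=shot('scene');b=shot('top');pickle.dump((a,b),open('v1.pkl','wb'))
cv2.imwrite('pics/p.png',cv2.resize(a['color'][70:270,170:370],(600,600),interpolation=cv2.INTER_CUBIC))
E
```

```text
t 16.625 s,h mm 159.6 184.4 lid deg 82.16 r 0.1861 f [-0.2 -3.7  9.2] open 0.0106 grip 40.4 xoff -0.001
83.5 0.089 0.011
85.0 0.096 -0.01
86.5 0.097 -0.007
88.0 0.097 -0.005
89.0 0.065 -0.002
89.5 0.032 -0.0
90.0 0.032 -0.0
```

View pics/p.png

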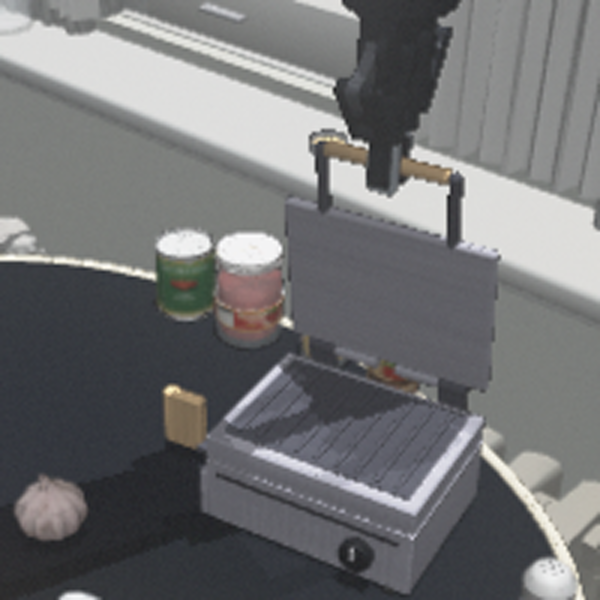

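The lid is nearly upright, with the bar centred in the fingers at (385,165) and the tray still home at (185,415). Now the last few degrees.

Emit:
{"method": "play_rows", "body": {
  "series": [
    [0,[0,0.08,-0.01],[0,0,0]],
    [0,[0,0.1,-0.02],[0,0,0]],
    [0,[0,0.1,-0.01],[0,0,0]],
    [0,[0,0.09,-0.01],[0,0,0]],
    [0,[0,0.07,0],[0,0,0]],
    [0,[0,0.04,0],[0,0,0]],
    [0,[0,0.02,0],[0,0,0]],
    [0,[0,0,0],[0,0,0]]
  ]
}}

```text
t: 17.73
tool_pos: [0.6155, -0.1157, 0.2622]
tool_rot: [1.962, 2.45, 0.003]
contact_force: [1.7, -3.5, 5.6]
opening: 0.0105
grip_force: 40.2
```

```bash
python3 arc.py 90; python3 - <<'E'
from m import *
# independent check: bar centre by two views vs hinge estimate
a=shot('scene');b=shot('top')
ey=np.array([np.cos(np.radians(12.6)),np.sin(np.radians(12.6))]);H=np.array([.4353,-.155])+.185*ey
c=[x for x in blobs(a,(10,60,90),(30,255,255),(265,105,335,140),4) if cv2.contourArea(x)>8]
for x in c:
    r=cv2.minAreaRect(x);p=np.array(onz(a,*r[0],.281));print(np.round(r[0],1),cv2.contourArea(x),p.round(4),'beyond hinge mm (assuming z=.281)',1e3*((p[:2]-H)@ey).round(4))
E
```

```text
t 17.725 s,h mm 184.4 186.2 lid deg 89.81 r 0.1862 f [ 1.7 -3.5  5.6] open 0.0105 grip 40.2 xoff -0.001
90.0 0.012 0.024
[316.4 121.2] 60.5 [ 0.6203 -0.1403  0.281 ] beyond hinge mm (assuming z=.281) -1.2
[290.5 115. ] 47.5 [ 0.6081 -0.0824  0.281 ] beyond hinge mm (assuming z=.281) -0.5
```

The arm pose and the camera both put the lid within about 1° of upright. I hold still, then hand in.

Emit:
{"method": "play_rows", "body": {
  "series": [
    [0,[0,0,0],[0,0,0]],
    [0,[0,0,0],[0,0,0]],
    [0,[0,0,0],[0,0,0]],
    [0,[0,0,0],[0,0,0]],
    [0,[0,0,0],[0,0,0]],
    [0,[0,0,0],[0,0,0]]
  ]
}}

```text
t: 18.58
tool_pos: [0.6154, -0.1157, 0.2622]
tool_rot: [1.962, 2.45, 0.003]
contact_force: [0.6, -3.0, 5.7]
opening: 0.0104
grip_force: 40.2
```

```bash
python3 arc.py 90; python3 -c "
from station import ctrl
print(ctrl.finish_job())"
```

```text
t 18.575 s,h mm 184.3 186.2 lid deg 89.79 r 0.1862 f [ 0.6 -3.   5.7] open 0.0104 grip 40.2 xoff -0.001
90.0 0.014 0.024
the job is handed in; nothing more can be done
None
```

I handed the job in at 18.6 s, and no verdict came back: the tray measured fully home in the slot (tomatoes last seen on it as it went in), and the lid is held by its bar at about 89.8°.

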